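# Clip the sharpening stone into its sprung bench holder

## Task

Load the big blue-grey sharpening stone into its bench holder, ready for honing: lower it with one end (the heel) raised, put the other end (the nose) against the sprung jaw, push the jaw back, tip the heel down into the bay at the fixed stop, see that the stone is fully home, flat on the bed and clamped by the spring, and let go. Feel your way, for the stone is brittle: while it is tilted the holder must never bear on it with more than 45 N in all (jaw and bed together), nor with more than 60 N once it lies flat, of which spring and stop alone make 24 N. Leave the small grey stone, the flat chisel beyond the stones and the wax tin where they are.

Things in the scene. Friction and masses are not known exactly. Their poses are not given: they have to be found in the camera images.
- whetstone_blue: big blue-grey sharpening stone, a plain block 50 x 150 x 25 mm, about 0.42 kg (0.34 to 0.53), lying flat on the bench. Origin at the centre of its underside; its y axis runs along the 150 mm length, z up. Both ends are alike.
- stone_holder: the holder's wooden board, 340 x 84 x 14 mm, screwed to the bench. Origin on the bench surface below the middle of the stone's nominal place; x runs along it from the fixed stop (-x end) to the sprung jaw (+x end), z up. A steel cradle for the stone sits on it, held by a screw in a slot at each end, and may be set up to 14 mm either way along x; that setting is not measured: feel for it.
- bed_level (a point): point 18 mm above the bench at the middle of the stone's nominal place (holder x = y = 0); fixed to the board, axes as the holder's. The seated stone's underside lies at this height, on the cradle's rubber bed. Nominal cradle: fixed stop, steel plate 14 mm high above the bed, inner face x = -75 mm; ears at its sides (55 mm apart, 15 mm high, to x = -60 mm) make the bay.
- jaw_nominal (a point): where the middle of the sprung jaw's face, at bed height, is when the cradle is set centrally (holder x = +71 mm); fixed to the board. Steel jaw plate 52 mm wide, 14 mm high; slides 12 mm in +x on a spring (2 N, then 2.5 N per mm), guide block behind it 16.5 mm high. Jaw to stop: 146 mm at rest, 150 mm (12 N) with the stone in. No lead-ins, so it only goes in tilted.
- whetstone_slip: small grey slip stone 40 x 110 x 13 mm, loose; leave it alone. Origin at the centre of its underside, y along its length.
- chisel_flat_2: flat steel chisel 200 x 21 x 12 mm waiting to be honed, lying loose beyond the two stones; leave it alone. Origin under its middle, y along its length.
- wax_tin: round flat tin, 76 mm across and 32 mm high, loose; leave it alone. Origin at the centre of its underside.

How it is judged:
By the outcome, as a careful person would: the job done as asked, in the order asked, and still so for the second after the job is handed in, with the robot touching nothing.
It also fails if it takes over 53 s, if anything falls off the work surface, if the arm or the gripper's body presses on something with over 40 N, if the wrist force passes 120 N, or if a joint passes its speed limit or range.

## Robot

A 6-joint arm with a two-finger parallel gripper is mounted at the origin on a cart in front of the work surface, level with it; the furniture and walls round the work are solid. World frame = base frame: x ahead of the robot, y to its left, z up, the work surface at z = 0. Lengths are in m, angles in rad, forces in N, time in s.
With the tool pointing down it reaches from about 0.25 to 0.775 m from the base axis. Payload 4 kg.
Tool frame: the origin (TCP) lies at the very end of the fingers, on their centre line; the grasp point (between the pads) lies grip_depth behind it (grip_depth is the distance from the TCP to the grasp point, in m); z points along the fingers, y is the line along which they close (so a half turn about z gives the same grasp; the last joint's range is limited). The gripper opens to 94 mm and grips with 3 to 60 N. Pads are 16 mm wide; open, the fingers measure 119 mm over their backs; the gripper's body (75 mm by 177 mm) begins 78 mm behind the grasp point.
Start: joints at [1.244, 0.087, 1.371, -0, 1.684, -0.103], TCP at [0.122, 0.536, 0.206] pointing down, gripper open.
Joint ranges: [-3.1, 3.1], [-0.76, 2.03], [0.27, 2.55], [-1.08, 4.22], [0.17, 2.65], [-2.57, 2.57]. Speed limits (rad/s): [2.79, 2.79, 3.14, 3.14, 3.14, 3.14].

## Interface

Orientations are given as a unit quaternion [w, x, y, z].
In Python, from rig import move_pose, move_l, move_joints, gripper_to, pause, solve_ik, snapshot, PlanningError, job_done, get_t, get_joints, get_joint_vel, get_joint_torque, get_tcp_pos, get_eef_rot, get_wrist_force, get_torque, get_opening, get_gripper_force, grip_depth gives the robot as it stands. Calls block until the motion is done:
- move_pose(position, orientation): joint-space move of the TCP to a pose.
- move_l(position, vel=0.15, orientation=None): straight line of the TCP; orientation=None keeps the orientation; vel is the mean speed in m/s.
- move_joints(angles): joint-space move.
- gripper_to(opening, force=None): opening from 0.0 (shut) to 1.0 (fully open); force is the grip in N (None keeps the last); returns when the fingers have stopped.
- pause(seconds).
- solve_ik(position, orientation): joint angles nearest the present ones, or None.
- snapshot(name): name is "scene" or "top" or "wrist"; returns a dict with "pixels" (384x512x3 uint8, red, green, blue), "z_map" (384x512 float32, m along the optical axis (not along the pixel's ray), 0 where there is no reading), "camera_matrix" (3x3 intrinsics, pixels), "R" (3x3) and "t" (3): a world point X has camera coordinates R X + t; the wrist camera has in their place "T_tool_cam" (4x4, takes a point from camera to tool coordinates, whose origin is the TCP and whose axes are the flange's). Camera axes: x right, y down, z forward; pixel columns grow to the right and rows downward; lengths in m; the calibration is good to about 2 mm. The wrist camera is an equidistant fisheye: a pixel r from the principal point sees the ray r / f radians off the axis. A picture is of the moment at which its call begins: read the wrist's pose just before it.
A pose or a line that the arm cannot do raises PlanningError and nothing moves.
- job_done(): hands the job in; it is judged then, once.
Readings, each from a call of its own:
- get_t(): time.
- get_joints(): joint angles.
- get_joint_vel(): joint speeds.
- get_joint_torque(): joint torques, N m.
- get_tcp_pos(): TCP position.
- get_eef_rot(): TCP orientation.
- get_wrist_force(): force on the tool from outside, world axes, zero at the start.
- get_torque(): the same for the moment, N m.
- get_opening(): opening from 0.0 (shut) to 1.0 (fully open).
- get_gripper_force(): force on a finger pad.
Only numpy, scipy, OpenCV 4.12 (cv2) and the standard library are available. Lean on these libraries where they do the work, as an engineer would, in place of code of your own. Each camera call takes 0.05 s, during which the arm holds its last target. There are 200 camera calls.

## Working session

There is one attempt and no reset: what is moved stays moved. The work goes in short steps, each a Python script; the robot and the scene stay as the last script left them, time stands still between calls to the robot, and variables do not carry over. Pictures are saved under pics/ and viewed, at most 10 in all, crops included, and the job is handed in when it is done.

```bash
ls; mkdir -p pics; python3 - <<'E'
from rig import *
import cv2,numpy as np
for n in("scene","top"):
    s=snapshot(n); np.savez(f"pics/{n}.npz",**{k:v for k,v in s.items() if k!="name"})
    cv2.imwrite(f"pics/{n}0.png",s["pixels"][...,::-1])
    print(n,s["camera_matrix"].tolist(),np.round(s["R"],4).tolist(),s["t"])
print(get_t(),grip_depth,get_tcp_pos(),get_eef_rot(),get_wrist_force(),get_torque())
E
```

```text
pics
scene [[475.38070750438806, 0.0, 254.9237756768564], [0.0, 475.38070750438806, 186.38490437684723], [0.0, 0.0, 1.0]] [[0.4826, -0.8757, -0.0183], [-0.5471, -0.285, -0.7871], [0.684, 0.3898, -0.6166]] [-0.306201    0.37341511  0.7101428 ]
top [[406.33986657275733, 0.0, 251.00343586256093], [0.0, 406.33986657275733, 191.56151007637453], [0.0, 0.0, 1.0]] [[-0.002, -1.0, 0.007], [-0.9847, 0.0007, -0.1744], [0.1744, -0.0072, -0.9847]] [-0.02614478  0.63682739  1.02915679]
0.1 0.0188 [0.12193222 0.53582771 0.20442294] [-1.87940183e-04  1.11657047e-01  9.93746309e-01 -9.70676200e-04] [ 0.00663959 -0.96653854  0.30833091] [-0.05437542 -0.00584329  0.05672686]
```

View pics/scene0.png

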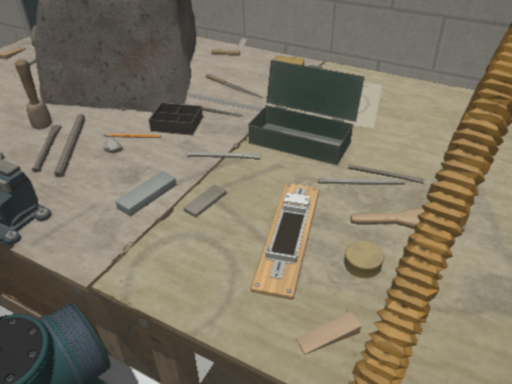

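View pics/top0.png

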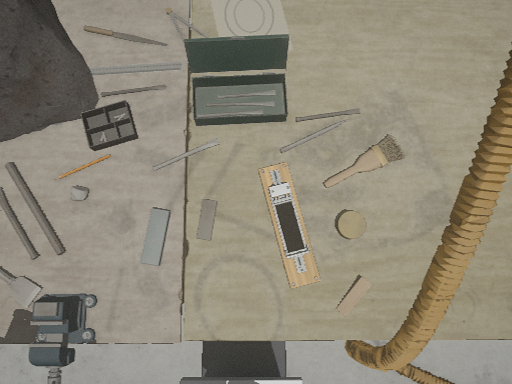

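The blue stone is at about (155,236) in the top view, the slip at (206,220), the holder at (288,225), the tin at (350,223) and the chisel at (186,153). Next I'll measure them and zoom in on the holder.

```bash
cat > vis.py <<'E'
import numpy as np,cv2
def cast(s,uv,z):
    uv=np.atleast_2d(np.asarray(uv,float)); K,R,t=s["camera_matrix"],s["R"],s["t"]
    d=np.c_[uv,np.ones(len(uv))]@np.linalg.inv(K).T@R; c=-R.T@t
    return c+d*((z-c[2])/d[:,2])[:,None]
def rect(s,mask,seed,z):
    n,l=cv2.connectedComponents(mask.astype(np.uint8)); m=(l==l[seed[1],seed[0]])
    c=max(cv2.findContours(m.astype(np.uint8),cv2.RETR_EXTERNAL,cv2.CHAIN_APPROX_NONE)[0],key=cv2.contourArea)
    p=cast(s,c[:,0,:],z)[:,:2]
    return m,p,cv2.minAreaRect((p*1000).astype(np.float32))
E
python3 - <<'E'
from vis import *
T=np.load("pics/top.npz");S=np.load("pics/scene.npz")
for nm,s,seeds in(("top",T,dict(stone=(155,236),slip=(206,220),board=(270,175),tin=(350,223))),("scene",S,dict(stone=(147,185),slip=(206,201),board=(270,275),tin=(363,250)))):
    z=s["z_map"];v,u=np.mgrid[:384,:512];K,R,t=s["camera_matrix"],s["R"],s["t"]
    P=(np.linalg.inv(K)@np.stack([u*z,v*z,z]).reshape(3,-1)-t[:,None]).T@R
    H=P[:,2].reshape(384,512)
    np.save(f"pics/H{nm}.npy",P.reshape(384,512,3))
    hsv=cv2.cvtColor(s["pixels"],cv2.COLOR_RGB2HSV)
    for k,c in seeds.items():
        print(nm,k,"hsv",hsv[c[1],c[0]],"P",np.round(P.reshape(384,512,3)[c[1],c[0]],4))
c=cv2.resize(T["pixels"][155:295,245:335],None,fx=4.2,fy=4.2,interpolation=cv2.INTER_CUBIC)
d=cv2.resize(S["pixels"][175:305,240:335],None,fx=4.2,fy=4.2,interpolation=cv2.INTER_CUBIC)
h=588;d=cv2.copyMakeBorder(d,0,h-d.shape[0],0,0,cv2.BORDER_CONSTANT)
cv2.imwrite("pics/crop.png",np.hstack([c[:h],d])[...,::-1])
E
```

```text
top stone hsv [ 50   5 146] P [0.521  0.2315 0.0248]
top slip hsv [ 21  32 136] P [0.5652 0.0962 0.0136]
top board hsv [ 18  80 162] P [ 0.6916 -0.0806  0.0122]
top tin hsv [ 23  65 164] P [ 0.5551 -0.2951  0.0284]
scene stone hsv [ 54   9 146] P [0.5294 0.24   0.0239]
scene slip hsv [ 21  31 139] P [0.554  0.0862 0.0146]
scene board hsv [ 19  41 175] P [ 0.4209 -0.1517  0.0169]
scene tin hsv [ 21  83 165] P [ 0.5531 -0.2931  0.034 ]
```

View pics/crop.png

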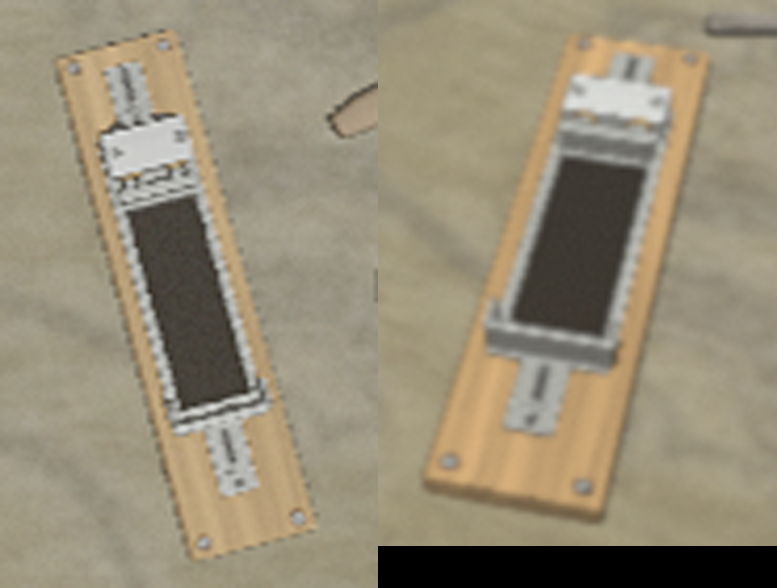

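The crop shows the jaw and guide block at the far end (about (148,165) in the left half). The stop with its ears is at the near end (about (220,405)).

```bash
python3 - <<'E'
from vis import *
for nm,seeds in(("top",dict(stone=((155,236),.025),slip=((206,220),.013),board=((270,175),.014),tin=((350,223),.032))),("scene",dict(stone=((147,185),.025),slip=((206,201),.013),board=((270,275),.014),tin=((363,250),.032)))):
    s=np.load(f"pics/{nm}.npz");P=np.load(f"pics/H{nm}.npy");H=cv2.medianBlur(P[...,2].astype(np.float32),3)
    hsv=cv2.cvtColor(s["pixels"],cv2.COLOR_RGB2HSV)
    print(nm,"bench",np.median(H[240:260,200:220] if nm=="top" else H[215:235,200:220]))
    for k,(c,z) in seeds.items():
        for tag,m in(("h",(H>z*.55)&(H<.045)),("c",(hsv[...,1]<20) if k=="stone" else None)):
            if m is None: continue
            mm,p,r=rect(s,m,c,z)
            b=cv2.boxPoints(r)
            print(nm,k,tag,mm.sum(),"c",np.round(r[0],1),"size",np.round(r[1],1),"ang",round(r[2],2), "H",round(float(np.median(H[mm])),4))
            if k=="board":print(np.round(b,1).tolist())
E
```

```text
top bench 0.0004858357
top stone h 1072 c [521.  229.9] size [ 52.1 149.3] ang 80.59 H 0.0253
top stone c 1089 c [520.4 231.2] size [ 53.1 149.8] ang 80.17 H 0.0252
top slip h 584 c [568.3  94.1] size [ 40.4 109.6] ang 81.03 H 0.0134
top board h 3798 c [ 556.2 -130.4] size [339.5  84.6] ang 14.6 H 0.016
[[381.20001220703125, -132.1999969482422], [402.6000061035156, -214.10000610351562], [731.0999755859375, -128.5], [709.7999877929688, -46.599998474121094]]
top tin h 647 c [ 550.9 -299.3] size [76.2 72.9] ang 89.91 H 0.0323
scene bench -0.00041607543
scene stone h 995 c [510.9 227.8] size [ 60.6 154.6] ang 80.58 H 0.0243
scene stone c 1167 c [507.8 223.1] size [ 69.1 159.5] ang 80.41 H 0.0241
scene slip h 565 c [559.9  94.1] size [ 43.9 113.7] ang 81.49 H 0.0123
scene board h 4420 c [ 548. -130.] size [342.6  84.3] ang 14.6 H 0.015
[[371.6000061035156, -132.39999389648438], [392.8999938964844, -214.0], [724.4000244140625, -127.5999984741211], [703.2000122070312, -46.0]]
scene tin h 999 c [ 540. -299.] size [83.9 77.5] ang 27.79 H 0.0317
```

```bash
cat > arm.py <<'E'
from rig import *
import numpy as np
from scipy.spatial.transform import Rotation as Ro
def quat(phi,th=0.):
    """tool down, tool x pointing back along -phi; th tilts stone heel up (nose along +phi)"""
    c,s=np.cos(phi),np.sin(phi)
    R=Ro.from_matrix([[-c,-s,0],[-s,c,0],[0,0,-1]])
    R=Ro.from_rotvec(th*np.array([-s,c,0]))*R
    q=R.as_quat(); return [q[3],*q[:3]]
def snapw(name):
    p,q=get_tcp_pos(),get_eef_rot(); s=snapshot("wrist")
    np.savez(f"pics/{name}.npz",p=p,q=q,**s)
    return s
E
python3 - <<'E'
from arm import *
import cv2
for n,p,ph in(("wst",(.50,.23,.22),np.radians(-9.5)),("who",(.53,-.13,.22),np.radians(14.6))):
    move_pose(p,quat(ph)); pause(.3)
    s=snapw(n); cv2.imwrite(f"pics/{n}.png",s["pixels"][...,::-1])
    print(get_t(),get_tcp_pos(),get_eef_rot(),quat(ph),get_joints(),get_wrist_force(),get_torque())
print(s["camera_matrix"],s["T_tool_cam"])
a,b=[cv2.imread(f"pics/{n}.png") for n in("wst","who")]
cv2.imwrite("pics/w2.png",cv2.resize(np.hstack([a,b]),(800,300)))
E
```

```text
2.225 [0.49977816 0.23043284 0.22000386] [-6.79501834e-06  8.23927510e-02  9.96599937e-01  1.95701148e-05] [np.float64(0.0), np.float64(0.08280820751220434), np.float64(0.9965655024977614), np.float64(0.0)] [ 3.28968147e-01  8.56771786e-02  1.34382850e+00  4.17245913e-05
  1.71208378e+00 -1.07684979e+00] [0.25544938 1.31103893 0.89532831] [ 0.05012138 -0.00866498 -0.00694162]
3.925 [ 0.53014211 -0.12942033  0.22000017] [ 1.40053683e-05 -1.27578377e-01  9.91828492e-01 -4.58855404e-06] [np.float64(0.0), np.float64(-0.1270646086013505), np.float64(0.9918944425900297), np.float64(0.0)] [-3.43348293e-01  7.53027406e-02  1.35494601e+00  4.58600759e-06
  1.71131478e+00 -2.16999802e+00] [ 0.63512454  0.75908599 -0.03451732] [0.05313943 0.02814604 0.03706315]
[[297.31863964   0.         251.68595308]
 [  0.         297.31863964 188.47169557]
 [  0.           0.           1.        ]] [[ 3.58068823e-04 -9.71352934e-01 -2.37641219e-01  6.88765331e-02]
 [ 9.99999796e-01  4.73370680e-04 -4.28129637e-04  7.73303912e-04]
 [ 5.28357365e-04 -2.37641018e-01  9.71352906e-01 -1.78921702e-01]
 [ 0.00000000e+00  0.00000000e+00  0.00000000e+00  1.00000000e+00]]
```

View pics/w2.png

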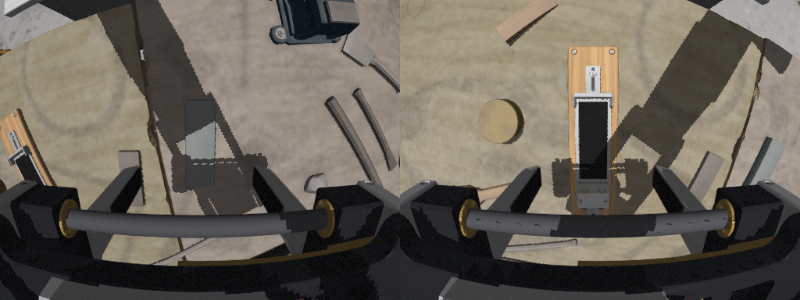

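The wrist views show the stone whole at about (200,142) on the left. On the right the holder is whole, with the stop up at (593,95), the bed at (593,140) and the jaw near (593,192). Both can be measured by height.

```bash
cat >> vis.py <<'E'
from scipy.spatial.transform import Rotation as Ro
def wrist(s):
    K,T=s["camera_matrix"],s["T_tool_cam"]; v,u=np.mgrid[:384,:512]
    x,y=(u-K[0,2])/K[0,0],(v-K[1,2])/K[1,1]; r=np.hypot(x,y)+1e-9
    d=np.stack([x/r*np.sin(r),y/r*np.sin(r),np.cos(r)],-1)
    q=s["q"]; Rw=Ro.from_quat([*q[1:],q[0]]).as_matrix()
    D=d@T[:3,:3].T@Rw.T; o=s["p"]+Rw@T[:3,3]
    P=o+D*(s["z_map"]/d[...,2])[...,None]
    return o,D,P      # origin, rays, depth points
def castw(o,D,uv,z):
    d=D[uv[:,1],uv[:,0]]; return o+d*((z-o[2])/d[:,2])[:,None]
E
python3 - <<'E'
from vis import *
def rep(t,o,D,m,seed,z):
    n,l=cv2.connectedComponents(m.astype(np.uint8)); mm=(l==l[seed[1],seed[0]]).astype(np.uint8)
    c=max(cv2.findContours(mm,cv2.RETR_EXTERNAL,cv2.CHAIN_APPROX_NONE)[0],key=cv2.contourArea)[:,0]
    p=castw(o,D,c,z)[:,:2]*1000; r=cv2.minAreaRect(p.astype(np.float32))
    print(t,mm.sum(),np.round(r[0],1),np.round(r[1],1),round(r[2],2)); return mm,p
s=dict(np.load("pics/wst.npz"));o,D,P=wrist(s);H=P[...,2]
print("bench",np.median(H[60:100,90:120]),"cam",o)
rep("stone",o,D,(H>.014)&(H<.04),(256,182),.025)
rep("slip",o,D,(H>.008)&(H<.04),(165,215),.013)
s=dict(np.load("pics/who.npz"));o,D,P=wrist(s);H=P[...,2];hsv=cv2.cvtColor(s["pixels"],cv2.COLOR_RGB2HSV)
print("cam",o,"tin H",np.median(H[150:160,120:140]))
rep("tin",o,D,(H>.018)&(H<.05),(128,155),.032)
m,p=rep("bed",o,D,(hsv[...,2]<60)&(H<.03)&(H>.005),(247,170),.018)
print("bed/boardH",np.median(H[160:180,240:255]),np.median(H[70:80,225:232]))
m=(H>.008)&(H<.06)
# holder profile: edges row by row for board in near part
ph=np.radians(14.6);ex=np.array([np.cos(ph),np.sin(ph)]);ey=np.array([-ex[1],ex[0]])
mm,p=rep("board",o,D,m,(230,75),.014)
a=p@ex;b=p@ey
print("near end",np.percentile(a,1),a.min()); sel=(a<a.min()+150)&(a>a.min()+10)
for side in(b>np.median(b[sel]),b<=np.median(b[sel])):
    k=sel&side; f=np.polyfit(a[k],b[k],1); print("edge slope deg",np.degrees(np.arctan(f[0])),"b at near+90",np.polyval(f,a.min()+90), len(a[k]),np.std(b[k]-np.polyval(f,a[k])))
# height profile along centreline (holder-a) from depth points
A=P[...,:2]@ex*1000;B=P[...,:2]@ey*1000
bc=np.array([556.2,-130.4]);a0,b0=bc@ex,bc@ey;print("a0,b0",a0,b0)
for x in range(-100,110,3):
    k=(abs(A-a0-x)<1.5)&(abs(B-b0-15)<4)
    if k.sum(): print((x,round(float(np.median(H[k])*1000),1),int(np.median(hsv[...,2][k]))),end=" ")
print("end")
T=np.load("pics/top.npz");PT=np.load("pics/Htop.npy");ht=cv2.cvtColor(T["pixels"],cv2.COLOR_RGB2HSV)
m,p,r=rect(T,(ht[...,2]<80)&(abs(PT[...,2]-.018)<.012),(290,228),.018);print("top bed",m.sum(),r)
E
```

```text
bench -0.00014529790070819115 cam [0.43158467 0.24254053 0.39891828]
stone 4221 [518.6 233. ] [ 49.9 147.4] 80.68
slip 181199 [670.1 239. ] [1639.6 1002. ] 79.72
cam [ 0.46333824 -0.14595572  0.39895433] tin H 0.032282727040293696
tin 2373 [ 548.4 -296.2] [75.9 77.3] 4.58
bed 3511 [ 545.8 -130.9] [134.7  48.1] 13.88
bed/boardH 0.017737841351503414 0.013660852534462614
board 13413 [ 536.7 -133.9] [301.9  84.3] 14.73
near end 334.9277334550198 334.7332236684879
edge slope deg -0.01046334333288317 b at near+90 -223.5496939319034 106 0.5066112827493123
edge slope deg -1.8322027875106461 b at near+90 -305.2038254309328 107 7.704117980821238
a0,b0 505.3699963071705 -266.3902528856689
(-100, 13.9, 210) (-97, 14.0, 209) (-94, 15.8, 201) (-91, 23.8, 202) (-88, 31.6, 208) (-85, 16.6, 80) (-82, 16.3, 122) (-79, 16.8, 198) (-76, 17.6, 36) (-73, 18.2, 35) (-70, 17.7, 36) (-67, 17.7, 33) (-64, 17.8, 34) (-61, 17.8, 34) (-58, 17.7, 34) (-55, 331.3, 34) (-52, 333.4, 37) (-49, 353.3, 19) (-46, 353.1, 22) (-43, 344.0, 60) (-40, 17.4, 36) (-37, 17.7, 33) (-34, 17.9, 33) (-31, 17.8, 33) (-28, 17.9, 34) (-25, 17.7, 35) (-22, 17.7, 32) (-19, 17.3, 34) (-16, 17.8, 32) (-13, 17.3, 32) (-10, 17.6, 34) (-7, 17.9, 32) (-4, 18.0, 33) (-1, 17.9, 32) (2, 17.8, 32) (5, 17.6, 31) (8, 17.1, 22) (11, 17.8, 17) (14, 17.6, 15) (17, 17.1, 17) (20, 17.8, 14) (23, 18.0, 13) (26, 17.7, 16) (29, 17.8, 15) (32, 17.6, 15) (35, 17.4, 17) (38, 17.4, 16) (41, 17.4, 18) (44, 18.1, 15) (47, 17.9, 18) (50, 18.2, 17) (53, 17.4, 16) (56, 16.9, 34) (59, 16.6, 78) (62, 27.1, 69) (65, 31.3, 77) (68, 29.8, 75) (71, 28.3, 70) (74, 30.5, 73) (77, 32.4, 85) (80, 32.8, 95) (83, 33.1, 95) (86, 33.2, 95) (89, 32.7, 96) (92, 33.3, 95) (95, 33.2, 95) (98, 33.1, 93) (101, 33.4, 92) (104, 32.6, 95) (107, 29.9, 65) end
top bed 785 ((546.9213256835938, -131.4906768798828), (131.75360107421875, 46.19569778442383), 14.068885803222656)
```

```bash
cat >> arm.py <<'E'
PH=np.radians(14.6); EX=np.array([np.cos(PH),np.sin(PH),0]); EY=np.array([-EX[1],EX[0],0]); EZ=np.array([0,0,1.])
H=.004
def wr(n=8):
    f=[]
    for _ in range(n): f.append(np.r_[get_wrist_force(),get_torque()]); pause(.01)
    f=np.mean(f,0); return np.array([f[:3]@EX,f[:3]@EY,f[2],f[3:]@EY])   # Fa,Fb,Fz,My
def tcp(aA,zA,th,b=-.265):
    a=aA-.075*np.cos(th)+H*np.sin(th); z=zA+.075*np.sin(th)+H*np.cos(th)
    return a*EX+b*EY+z*EZ
def go(aA,zA,th,vel=.05,b=-.265): move_l(tcp(aA,zA,th,b),vel,quat(PH,th))
E
python3 - <<'E'
from arm import *
q=quat(np.radians(-9.4))
move_pose((.519,.2325,.06),q); move_l((.519,.2325,.0042),.08); pause(.15)
print(get_t(),get_tcp_pos(),wr())
gripper_to(0.3,55); print("open",get_opening(),get_gripper_force(),get_t())
move_l((.519,.2325,.07),.12); pause(.1)
print("lifted",get_t(),get_opening(),get_tcp_pos(),wr())
th=np.radians(8)
move_pose(tcp(.554,.062,th),quat(PH,th)); pause(.3)
print("hover",get_t(),get_tcp_pos(),tcp(.554,.062,th),get_joints(),wr(20),get_opening())
import cv2
s=snapshot("scene"); P=s["pixels"][150:320,200:380]; cv2.imwrite("pics/hov.png",cv2.resize(P,None,fx=3,fy=3)[...,::-1])
E
```

```text
6.4 [0.51961954 0.23273037 0.00503082] [ 0.13425232  0.24509791 -0.11446381  0.01704592]
open 0.527996924761986 54.9998939037323 7.2167
lifted 8.0167 0.528056310406252 [0.51783788 0.23209625 0.0682303 ] [ 0.13487481  0.17195163 -4.89964752 -0.00511043]
hover 9.7583 [ 0.53173934 -0.13462924  0.07643954] [ 0.53157611 -0.1353774   0.07639905] [-0.30397889  0.23968331  1.46205491 -0.0739311   1.55829037 -2.12553493] [ 0.15133067 -0.16867395 -4.65724253 -0.17616026] 0.5290779117214279
```

View pics/hov.png

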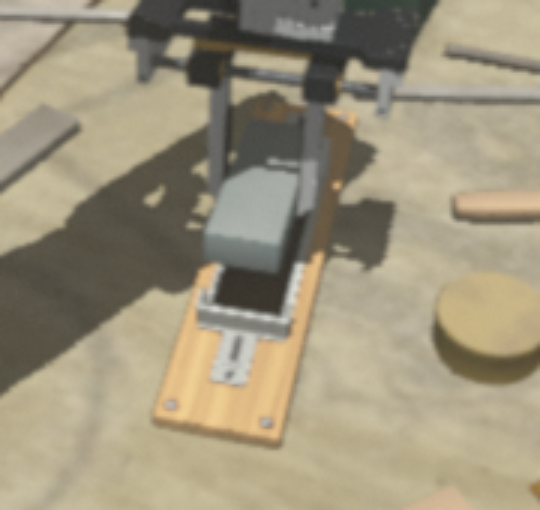

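The stone is held heel-up over the cradle, in line with it (stone at about (252,220), stop at (245,315)). Next I'll feel for the bed, then the jaw.

```bash
python3 - <<'E'
from arm import *
import json
th=np.radians(8); a=.554
go(a,.024,th,.08); pause(.15); f0=wr(20); print(get_t(),"base",f0)
z=.024
while z>.012:
    z-=.0006; go(a,z,th,.03); f=wr(6)-f0; 
    if f[2]>2 or abs(f[0])>4: break
print("bed?",z,f,get_t(),np.mean([get_tcp_pos() for _ in range(5)],0),tcp(a,z,th))
zb=z; z=zb+.002; go(a,z,th,.03); f=wr(10); print("up",f-f0); f0=f
log=[]
while a<.58:
    a+=.0007; go(a,z,th,.03); f=wr(6)-f0; log.append((round(a*1e3,1),*np.round(f,2)))
    if f[0]<-3.2 or np.linalg.norm(f[:3])>8: break
for l in log[-9:]: print(l)
print(get_t()); json.dump(dict(a=a,z=z,zb=zb,f0=list(f0)),open("st.json","w"))
E
```

```text
10.9167 base [-0.08759765  0.01474263 -4.54728457 -0.18749028]
bed? 0.017400000000000002 [-1.43745385  0.14255164  2.92606408  0.12287062] 14.2167 [ 0.53163921 -0.13546217  0.03223642] [ 0.53157611 -0.1353774   0.03179905]
up [ 0.09524949 -0.11846091  0.05641823  0.01435467]
(559.6, np.float64(-0.24), np.float64(0.07), np.float64(-0.19), np.float64(-0.0))
(560.3, np.float64(-0.23), np.float64(0.35), np.float64(-0.06), np.float64(-0.01))
(561.0, np.float64(0.11), np.float64(0.13), np.float64(-0.02), np.float64(-0.01))
(561.7, np.float64(-0.07), np.float64(-0.12), np.float64(-0.04), np.float64(-0.03))
(562.4, np.float64(0.32), np.float64(0.3), np.float64(-0.16), np.float64(0.0))
(563.1, np.float64(-0.2), np.float64(0.11), np.float64(-0.07), np.float64(-0.02))
(563.8, np.float64(-0.46), np.float64(0.27), np.float64(-0.17), np.float64(0.07))
(564.5, np.float64(-2.58), np.float64(0.27), np.float64(0.78), np.float64(0.46))
(565.2, np.float64(-4.21), np.float64(0.35), np.float64(1.37), np.float64(0.75))
19.35
```

```bash
python3 - <<'E'
from arm import *
import json
st=json.load(open("st.json")); f0=np.array(st["f0"]); zb=st["zb"]; z=zb+.001; th=np.radians(8)
def rp(t):
    f=wr(6)-f0; p=np.mean([get_tcp_pos() for _ in range(6)],0)
    print(t,np.round(f,2),"a,b,z",np.round([p@EX*1e3,p@EY*1e3,p[2]*1e3],2),"t",round(get_t(),2)); return f
for a in(.5675,.570,.5715):
    go(a,z,th,.03); f=rp(f"push {a} cmd {tcp(a,z,th)@EX*1e3:.2f} {tcp(a,z,th)[2]*1e3:.2f}")
    if f[0]<-24 or abs(f[2])>10: break
else:
    for d in(6.5,5,4):
        th=np.radians(d); go(a,z,th,.03); f=rp(f"tilt {d} cmd {tcp(a,z,th)@EX*1e3:.2f} {tcp(a,z,th)[2]*1e3:.2f}")
        if abs(f[0])>30 or abs(f[2])>9: break
print(get_opening()); json.dump(dict(a=a,z=z,zb=zb,th=th,f0=list(f0)),open("st.json","w"))
import cv2
s=snapshot("scene"); P=s["pixels"][170:310,220:360]; cv2.imwrite("pics/tip.png",cv2.resize(P,None,fx=4,fy=4,interpolation=cv2.INTER_CUBIC)[...,::-1])
E
```

```text
push 0.5675 cmd 493.79 32.80 [-7.66  0.97  5.65  1.26] a,b,z [ 492.47 -265.01   33.43] t 19.65
push 0.57 cmd 496.29 32.80 [-10.91   0.9    6.83   1.76] a,b,z [ 493.7 -265.    33.5] t 19.95
push 0.5715 cmd 497.79 32.80 [-12.51   0.85   7.58   2.08] a,b,z [ 494.42 -265.01   33.54] t 20.25
tilt 6.5 cmd 497.43 30.86 [-11.82   0.55   7.23   2.  ] a,b,z [ 494.05 -264.97   31.5 ] t 20.55
tilt 5 cmd 497.13 28.92 [-9.8   0.47  5.05  1.67] a,b,z [ 494.43 -265.03   29.29] t 20.85
tilt 4 cmd 496.96 27.62 [-9.86  0.54  5.73  1.66] a,b,z [ 494.51 -265.02   28.07] t 21.15
0.5281401041506905
```

View pics/tip.png

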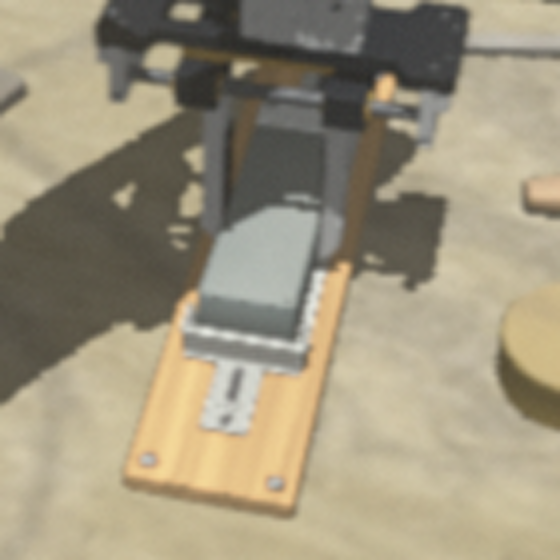

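The heel's lower edge is down near the stop's inner face (about (250,325)), level with the bay. The arm gives about 3.7 N/mm, so I'll push a bit further before tipping on.

```bash
python3 - <<'E'
from arm import *
import json
st=json.load(open("st.json")); f0=np.array(st["f0"]); zb=st["zb"]; z=st["z"]; th=st["th"]
def rp(t,a,z,th):
    f=wr(6)-f0; p=np.mean([get_tcp_pos() for _ in range(8)],0)
    aA=p@EX+.075*np.cos(th)-H*np.sin(th); zA=p[2]-.075*np.sin(th)-H*np.cos(th)
    print(t,np.round(f,2),"aA %.2f heel %.2f zA %.2f"%(aA*1e3,(aA-.15*np.cos(th))*1e3,zA*1e3),"t",round(get_t(),2)); return f
ok=True
for a in(.573,.575,.5765):
    go(a,z,th,.03); f=rp(f"push {a}",a,z,th)
    if f[0]<-20 or abs(f[2])>13: break
for d in(3,2,1.2):
    t2=np.radians(d); go(a,z,t2,.03); th=t2; f=rp(f"tilt {d}",a,z,th)
    if f[0]<-24 or abs(f[2])>12: break
json.dump(dict(a=a,z=z,zb=zb,th=th,f0=list(f0)),open("st.json","w"))
E
```

```text
push 0.573 [-13.3    0.66   7.6    2.16] aA 569.23 heel 419.59 zA 18.78 t 21.5
push 0.575 [-15.89   0.67   9.28   2.57] aA 570.27 heel 420.64 zA 18.81 t 21.8
push 0.5765 [-17.45   1.19  10.58   2.85] aA 571.01 heel 421.37 zA 18.83 t 22.1
tilt 3 [-16.86   0.55   9.08   2.79] aA 570.91 heel 421.12 zA 18.46 t 22.4
tilt 2 [-16.07   0.64   8.5    2.71] aA 571.03 heel 421.12 zA 18.27 t 22.7
tilt 1.2 [-15.73   0.6    8.32   2.68] aA 571.15 heel 421.18 zA 18.22 t 23.0
```

```bash
python3 - <<'E'
from arm import *
import json
st=json.load(open("st.json")); f0=np.array(st["f0"]); zb=st["zb"]; z=st["z"]; a=st["a"]
def rp(t,th=0.):
    f=wr(6)-f0; p=np.mean([get_tcp_pos() for _ in range(8)],0)
    aA=p@EX+.075; zA=p[2]-H
    print(t,np.round(f,2),"aA %.2f heel %.2f zA %.2f"%(aA*1e3,(aA-.15)*1e3,zA*1e3),"t",round(get_t(),2)); return f
go(a,z,0.,.03); f=rp("flat")
F=f[2]
for i in range(4):
    z-=.0006; go(a,z,0.,.03); f=rp(f"down {z:.4f}")
    if f[2]>F+3 or f[2]>14: break
for i in range(8):
    a-=.0015; go(a,z,0.,.03); f=rp(f"back {a:.4f}")
    if f[0]>-2.5: break
json.dump(dict(a=a,z=z,zb=zb,th=0.,f0=list(f0)),open("st.json","w"))
import cv2
s=snapshot("scene"); P=s["pixels"][170:310,220:360]; cv2.imwrite("pics/flat.png",cv2.resize(P,None,fx=4,fy=4,interpolation=cv2.INTER_CUBIC)[...,::-1])
E
```

```text
flat [-15.84   0.3    8.69   2.82] aA 571.29 heel 421.29 zA 18.28 t 23.3
down 0.0178 [-16.8    1.14  11.11   3.04] aA 571.32 heel 421.32 zA 18.26 t 23.6
down 0.0172 [-17.8    1.76  13.16   3.23] aA 571.31 heel 421.31 zA 18.23 t 23.9
back 0.5750 [-14.63   2.1   12.     2.77] aA 570.98 heel 420.98 zA 18.27 t 24.2
back 0.5735 [-12.37   1.03  10.28   2.43] aA 570.31 heel 420.31 zA 18.27 t 24.5
back 0.5720 [-9.69  1.46  8.84  2.07] aA 569.74 heel 419.74 zA 18.28 t 24.8
back 0.5705 [-5.74  0.68  6.71  1.47] aA 569.75 heel 419.75 zA 18.30 t 25.1
back 0.5690 [-2.07  1.43  7.4   0.93] aA 569.74 heel 419.74 zA 18.30 t 25.4
```

View pics/flat.png

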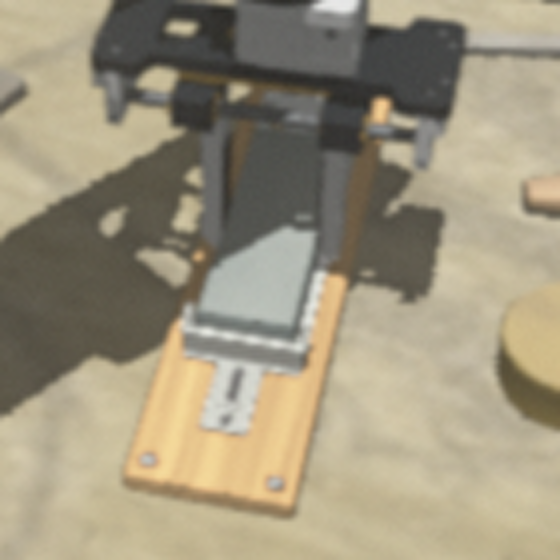

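The stone is flat in the bay, with its heel behind the stop (about (245,325)). Its position stays fixed at the stop while the arm backs off. I'll let go and check.

```bash
python3 - <<'E'
from arm import *
import json,cv2
from vis import wrist
st=json.load(open("st.json")); a,z=st["a"]-.0006,st["z"]
go(a,z,0.,.03); print(wr(6)-np.array(st["f0"]))
gripper_to(.8); pause(.1); print(get_t(),wr(6))
p=get_tcp_pos(); move_l([p[0],p[1],.08],.1)
c=.495*EX-.265*EY; t=c-.03*EX; move_pose([t[0],t[1],.22],quat(PH)); pause(.3)
s=snapw("chk"); cv2.imwrite("pics/chk.png",cv2.resize(s["pixels"][20:300,130:370],None,fx=2,fy=2)[...,::-1])
o,D,P=wrist(dict(np.load("pics/chk.npz")))
A=P[...,:2]@EX[:2]*1e3;B=P[...,:2]@EY[:2]*1e3;Hh=P[...,2]*1e3
for side in(-17,0,17):
  print(side,[(x,round(float(np.median(Hh[k])),1)) for x in list(range(408,432,3))+list(range(435,560,12))+list(range(560,590,3)) if (k:=(abs(A-x)<1.5)&(abs(B+265-side)<3)&(Hh<60)).sum()>2])
print(get_t())
E
```

```text
[ 0.4624915   2.59736935 10.15403646  0.49604794]
26.45 [-0.11815304 -0.36117476 -0.15564066  0.00396561]
-17 [(408, 13.7), (411, 14.0), (414, 16.5), (417, 32.0), (420, 36.1), (423, 42.9), (426, 42.2), (429, 42.1), (435, 42.8), (447, 42.3), (459, 42.3), (471, 42.8), (483, 42.8), (495, 42.7), (507, 42.5), (519, 43.2), (531, 43.0), (543, 43.3), (555, 43.0), (560, 42.8), (563, 43.0), (566, 42.9), (569, 42.2), (575, 31.3), (578, 30.8), (581, 31.3), (584, 32.0), (587, 32.7)]
0 [(408, 16.4), (411, 17.2), (414, 17.1), (417, 31.9), (420, 40.9), (423, 42.3), (426, 42.6), (429, 42.3), (435, 42.4), (447, 42.7), (459, 42.5), (471, 43.0), (483, 43.1), (495, 43.1), (507, 42.6), (519, 42.8), (531, 42.6), (543, 43.2), (555, 43.1), (560, 42.9), (563, 43.1), (566, 42.9), (575, 31.3), (578, 30.9), (584, 28.6), (587, 32.5)]
17 [(408, 13.6), (411, 14.0), (414, 16.2), (417, 31.6), (420, 41.2), (423, 42.2), (426, 42.2), (429, 42.4), (435, 43.0), (447, 42.5), (459, 41.9), (471, 42.5), (483, 42.6), (495, 42.6), (507, 42.6), (519, 42.8), (531, 42.8), (543, 43.0), (555, 42.8), (560, 42.8), (563, 42.8), (566, 42.9), (575, 31.4), (578, 31.7), (581, 30.9), (584, 32.3), (587, 33.1)]
28.2167
```

View pics/chk.png

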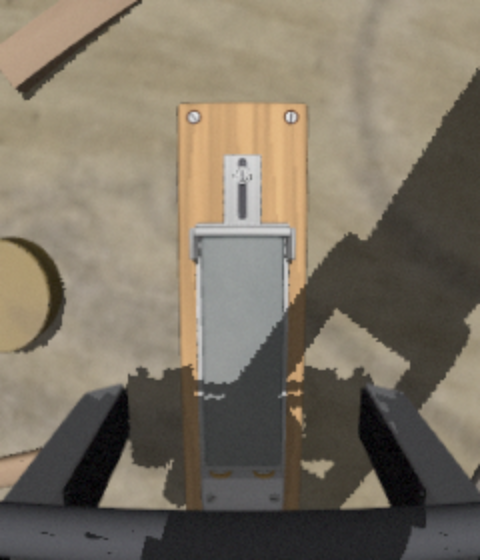

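The stone sits in the bay between the ears (about (243,240)). Its nose reads about 0.6 mm higher than the heel, so jaw friction may be holding it up. I'll press the nose home gently with closed fingers.

```bash
python3 - <<'E'
from arm import *
import cv2
from vis import wrist
gripper_to(0.0,20)
def at(a,z): return a*EX-.265*EY+z*EZ
def press(a,F):
    move_pose(at(a,.06),quat(PH)); move_l(at(a,.0455),.06); pause(.15); f0=wr(8); z=.0455; out=[]
    while z>.034:
        z-=.001; move_l(at(a,z),.03); f=wr(4)-f0; out.append((round(z*1e3,1),round(f[2],1),round(np.mean([get_tcp_pos()[2] for _ in range(6)])*1e3,2)))
        if f[2]>F: break
    print(a,out,round(get_t(),1)); move_l(at(a,.06),.08)
press(.553,17); press(.440,8)
t=at(.465,.22); move_pose(t,quat(PH)); pause(.3)
snapw("chk2"); o,D,P=wrist(dict(np.load("pics/chk2.npz")))
A=P[...,:2]@EX[:2]*1e3;B=P[...,:2]@EY[:2]*1e3;Hh=P[...,2]*1e3
k=(A>424)&(A<566)&(abs(B+265)<20)&(Hh<46)&(Hh>38)
c=np.linalg.lstsq(np.c_[A[k]-495,B[k]+265,np.ones(k.sum())],Hh[k],rcond=None)[0]
print("plane: slope*150",c[0]*150,"cross*50",c[1]*50,"h",c[2])
o,D,P=wrist(dict(np.load("pics/chk.npz")));A=P[...,:2]@EX[:2]*1e3;B=P[...,:2]@EY[:2]*1e3;Hh=P[...,2]*1e3
k=(A>424)&(A<566)&(abs(B+265)<20)&(Hh<46)&(Hh>38)
print("before",np.linalg.lstsq(np.c_[A[k]-495,B[k]+265,np.ones(k.sum())],Hh[k],rcond=None)[0]*[150,50,1])
o,D,P=wrist(dict(np.load("pics/who.npz")));A=P[...,:2]@EX[:2]*1e3;B=P[...,:2]@EY[:2]*1e3;Hh=P[...,2]*1e3
k=(A>430)&(A<555)&(abs(B+265)<18)&(Hh<20)&(Hh>15)
print("bed",np.linalg.lstsq(np.c_[A[k]-495,B[k]+265,np.ones(k.sum())],Hh[k],rcond=None)[0]*[150,50,1],get_t())
E
```

```text
0.553 [(44.5, np.float64(-0.0), np.float64(44.43)), (43.5, np.float64(0.9), np.float64(43.68)), (42.5, np.float64(4.8), np.float64(43.3)), (41.5, np.float64(8.6), np.float64(43.25)), (40.5, np.float64(11.7), np.float64(43.21)), (39.5, np.float64(14.9), np.float64(43.16)), (38.5, np.float64(18.3), np.float64(43.13))] 32.8
0.44 [(44.5, np.float64(-0.4), np.float64(44.55)), (43.5, np.float64(0.1), np.float64(43.47)), (42.5, np.float64(5.1), np.float64(43.26)), (41.5, np.float64(10.0), np.float64(43.2))] 35.4
plane: slope*150 0.09700408136604188 cross*50 0.000713994424117459 h 42.663448269080796
before [ 0.37763846 -0.06636911 42.78895311]
bed [-0.02523385 -0.10870655 17.67737471] 36.8583
```

```bash
python3 -c "
from rig import *
print(job_done(),get_t())"
```

```text
the job is handed in; nothing more can be done
the job is handed in; nothing more can be done
```

The blue stone is in its holder, flat on the bed and held by the sprung jaw against the fixed stop; I let go and handed the job in at about 37 s, and the highest forces I read at the wrist were about 20 N tilted and 25 N flat (contact at the holder is not measured directly).

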